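# Stack two loaded ferrule trays on the pile

## Robot

A 7-joint arm with a two-finger parallel gripper is mounted at the origin on the work surface. World frame = base frame: x ahead of the robot, y to its left, z up, the work surface at z = 0. Lengths are in m, angles in rad, forces in N, time in s.
With the tool pointing down it reaches from about 0.35 to 0.9 m from the base axis. Payload 8.1 kg.
Tool frame: the origin (TCP) lies midway between the tips of the shut fingers; the grasp point (between the pads) lies 19 mm behind it; z points along the fingers, y is the line along which they close (so a half turn about z gives the same grasp; the last joint's range is limited). The gripper opens to 92 mm and grips with 3 to 60 N. Pads are 19 mm wide; open, the fingers measure 130 mm over their backs; the gripper's body (75 mm by 190 mm) begins 47 mm behind the grasp point.
Start: joints at [1.07, 0.434, 0.025, 1.573, -0.012, 1.134, -0.075], TCP at [0.242, -0.576, 0.227] pointing down, gripper open.
Joint ranges: [-2.62, 2.62], [-0.44, 2.09], [-1.27, 1.32], [0.08, 2.57], [-1.32, 4.46], [0.12, 2], [-2.74, 2.74]. Speed limits (rad/s): [2.22, 2.22, 3.01, 3.01, 3.14, 3.14, 3.14].

## Interface

Orientations are given as a rotation vector (axis times angle).
In Python, from cell import arm gives the robot as it stands.
- The arm moves only by the tool move_arm, never from a script. Its argument "motion" is a list of rows, each an object of numbers: "tx", "ty", "tz": the shift along the tool's x, y, z normalised to -1 to 1, where 1 is 1000 mm; "twist": the turn about the tool's z normalised to -1 to 1, where 1 is pi/2 rad. In form: [{"tx": .., "ty": .., "tz": .., "twist": ..}, ...]. A call has 1 to 12 rows; each row shifts and turns the commanded pose from where the row before left it, along the tool's axes as they then stand; what a row does not reach is not made up. A row lasts 1/10 s, in which the tool goes at most 50 mm and 8.59 degrees, less where a joint would pass 70% of its speed; a pose out of reach is approached as far as the arm can. A call with a number of a shift or a turn outside -1 to 1 is refused whole. A call with a gripper value outside its range is refused whole. "gripper" is the gripper's target within -1 to 1 (shut at 1, half-way at 0, fully open at -1), set as the call begins (left out, the last holds). The fingers move at their own pace and stop on an object; "squeeze" is the grip in N (left out, the last holds). Time passes only in rows, so rows that do not move let the fingers close. It gives the time, the measured TCP pose, the force, the opening and the grip force at its end, in the units of the state.
- arm.observe(): the state, without advancing time (a new reading comes with each control period).
- arm.get_image(name): name is "scene" or "top" or "wrist"; returns the picture (384x512x3 uint8, red, green, blue); there is no depth.
- arm.calibration(name): a dict with "K" (3x3 intrinsics, pixels), "T" (4x4, takes a point from camera to world coordinates). Camera axes: x right, y down, z forward; pixel columns grow to the right and rows downward; lengths in m; the calibration is good to about 2 mm. A picture is of the moment at which its call begins: read the wrist's pose just before it. calibration takes no time and is no camera call; for the wrist camera it gives the pose at the moment of the call.
- arm.sign_off(): hands the job in; it is judged then, once.
Trained networks look in the newest picture that a camera, given by its name, has taken for a name from the list of things; names that differ only in an ending like _2 or _b are one class to them, and where a whole thing is asked for, a point or a joint stands for the part that bears it (a point fixed in the world has none). Each returns a list of dicts, best first, with "conf" (0 to 1); they miss things now and then, are a little off and sometimes report something else, mostly with a low value. They report only what shows in the picture. A call takes as long as a camera call. They do not tell look-alikes from the thing itself.
- arm.look_for(camera, query): "point" ([column, row] as shares, 0 to 1, of the picture: columns of its width, rows of its height, amid what is visible of it).
- arm.regions_of(camera, query): "region" (384x512 bool, what is visible of it) and "point" ([column, row] as shares, 0 to 1, of the picture: columns of its width, rows of its height, amid what is visible of it).
- arm.place_of(camera, query): "point" ([column, row] as shares, 0 to 1, of the picture: columns of its width, rows of its height: a listed point, or the origin of a listed thing).
The state is a dict: "clock": time; "joints": joint angles; "dq": joint speeds; "joint_efforts": joint torques, N m; "position": TCP position; "ee_rot": TCP orientation; "force": force on the tool from outside, world axes, zero at the start; "ft_torque": the same for the moment, N m; "width": opening from 0.0 (shut) to 1.0 (fully open); "gripper_force": force on a finger pad.
Only numpy, scipy, OpenCV 4.12 (cv2) and the standard library are available. Lean on these libraries where they do the work, as an engineer would, in place of code of your own. Each camera call takes 0.05 s, during which the arm holds its last target. There are 200 camera calls.

## Task

Put both loose trays of ferrules onto the pile of trays in the grey tote, one on top of the other, each turned end for end from the tray beneath it so that it stands squarely on that tray's stacking posts inside its rim and does not sink down onto its ferrules. The pile is a different height every time: carry each tray level, lower it gently until you feel it land, and let go only then; never drop it or press hard. Leave everything else on the bench where it is.

Things in the scene. Friction and masses are not known exactly. Their poses are not given: they have to be found in the camera images.
- tray_a_mid (a point): First loose tray: blue, 12 copper ferrules fixed in it, 0.2-0.34 kg, 50 mm high, rim 180 (x) by 124 mm (y), foot 160 x 104, floor 3 thick. Mid-floor stands a square grip block 32 x 32 mm, sides along x and y, top 34 above the underside, with clear floor 28 mm beyond it towards the ends and 33 towards the long sides. This point: centre, half-way up (25 mm); x towards the label end, z up
- tray_a_label (a point): On the first tray: middle of the outer edge of its flat label holder, a 50 mm wide lip that sticks out 6 mm from the rim at one end only (the label end); 96 mm from the tray's centre along x, 48.5 mm above its underside. Ferrules, tops 33 mm above the underside, fill both ends of the tray, from 44 to 77 mm from its centre
- tray_b_mid (a point): Second loose tray, same as the first; either may be stacked first. Four conical posts, tops 46 mm above the underside and hollow from below, stand 38 mm either side of the long centre line: two 58 mm from the centre towards the label end, two only 34 mm towards the other end. This point: centre, half-way up (25 mm above the underside); x towards the label end, z up
- tray_b_label (a point): The same label point on the second tray. A tray turned end for end from the one beneath stands on its posts, 46 mm higher than it, foot 4 mm down inside its rim with 4 mm play all round. Facing the same way it swallows the posts and sinks 12 mm lower onto grip block and ferrules
- pile_spot (a point): Centre of the underside (bench level) of a fixed grey tote, 212 x 148 mm, walls 55 high, and centre line of the fixed pile of such trays in it; x, y along the trays' long and short sides; the pile's top tray has its label end towards +x. Pile height not given: underside of its top tray 20 to 110 mm above the bench (rim 50 higher), so the first tray's underside ends 66 to 156 mm up
- glue: Leave alone: white glue bottle standing up, 42 mm across, 190 mm tall. Origin: centre of its underside
- magnifier: Leave alone: inspection magnifier on a round steel foot 68 mm across: thin stem and an upright lens 84 mm across (in its y-z plane), 268 mm tall in all. Origin: centre of its underside
- beaker: Leave alone: tall narrow steel beaker, 42 mm across, 120 mm tall. Origin: centre of its underside
- cup_a: Leave alone: cream plastic moulding cup, 54 mm across, 55 mm tall. Origin: centre of its underside
- cup_b: Leave alone: second cream plastic moulding cup, 54 mm across, 55 mm tall. Origin: centre of its underside
- kabuki: Leave alone: short finished brush standing on its copper handle, head up, 52 mm across, 91 mm tall. Origin: centre of its underside
- brush: Leave alone: long finished brush lying flat, about 170 mm long, 26 mm wide, 18 mm high (origin 76 mm from the bristle tip, 95 mm from the handle end; x towards the bristles). Origin: underside, see size
- gauge: Leave alone: small steel gauge plate with two pins, 60 x 40 mm, 40 mm tall. Origin: centre of its underside
There are look-alikes about, which are no part of the job. What is shaped like the part that bears tray_a_mid but red is not meant.

How it is judged:
At the end, for the whole second after the job is handed in: Both trays released, at rest, level within 0.02 rad: the lower centred on the pile within 10 mm and 0.09 rad, label end opposite to the pile top's; the upper centred on the lower within 8 mm and 0.09 rad, turned end for end from it, 43 to 49 mm higher (((horizontal distance between tray_a_mid and pile_spot below 0.01 m and angle between the x axis of tray_a_mid and the x axis of pile_spot, either way round below 0.09 rad and x of tray_a_label in the frame of pile_spot below -0.08 m and angle between each of tray_a_mid, tray_b_mid's own z axis and vertical below 0.02 rad and horizontal distance between tray_b_mid and tray_a_mid below 0.008 m and angle between the x axis of tray_b_mid and the x axis of tray_a_mid, either way round below 0.09 rad and x of tray_b_label in the frame of pile_spot above 0.08 m and z of tray_b_mid in the frame of tray_a_mid between 0.043 and 0.049 m) or (horizontal distance between tray_b_mid and pile_spot below 0.01 m and angle between the x axis of tray_b_mid and the x axis of pile_spot, either way round below 0.09 rad and x of tray_b_label in the frame of pile_spot below -0.08 m and angle between each of tray_b_mid, tray_a_mid's own z axis and vertical below 0.02 rad and horizontal distance between tray_a_mid and tray_b_mid below 0.008 m and angle between the x axis of tray_a_mid and the x axis of tray_b_mid, either way round below 0.09 rad and x of tray_a_label in the frame of pile_spot above 0.08 m and z of tray_a_mid in the frame of tray_b_mid between 0.043 and 0.049 m)) and linear speed of each of tray_a, tray_b below 0.01 m/s and angular speed of each of tray_a, tray_b below 0.05 rad/s); the robot touches nothing.
It fails at once if a tray is dropped: it falls at over 0.35 m/s with no finger touching it ((contact force between the fingers and tray_a below 0.2 N and linear speed of tray_a above 0.35 m/s) or (contact force between the fingers and tray_b below 0.2 N and linear speed of tray_b above 0.35 m/s)).
It fails at once if a tray is tipped more than 0.3 rad (angle between any of tray_a_mid, tray_b_mid's own z axis and vertical above 0.3 rad).
It fails at once if a tray is pressed onto the pile or onto the other tray with over 90 N (contact force between tray_a and tray_b above 90 N or contact force between any of tray_a, tray_b and pile above 90 N).
It fails at once if something else on the bench is pushed more than 15 mm (distance of any of glue, magnifier, beaker, cup_a, cup_b, kabuki, brush, gauge from where it was at the start of the episode above 0.015 m).
It fails at once if something else on the bench is tipped over (angle between any of glue, magnifier, beaker, cup_a, cup_b, kabuki, brush, gauge's own z axis and vertical above 0.3 rad).
It also fails if it takes over 70 s, if anything falls off the work surface, if the arm or the gripper's body presses on something with over 40 N, if the wrist force passes 120 N, or if a joint passes its speed limit or range.

## Working session

There is one attempt and no reset: what is moved stays moved. The work goes in short steps, Python scripts to look and compute and a tool call to move; the robot and the scene stay as the last step left them, time stands still between calls to the robot, and variables do not carry over. Pictures are saved under pics/ and viewed, at most 10 in all, crops included, and the job is handed in when it is done.

Besides the shell and the picture viewer there is one more tool, called after "Call:" by a JSON object that holds its "fn" and its "kwargs", one argument or row to a line. move_arm: Moves the arm, as the interface text tells. Scaled input: -1 to 1 covers 1000 mm each way for a shift and pi/2 rad each way for a turn. Its arguments: {"type":"object","properties":{"motion":{"type":"array","items":{"type":"object","properties":{"tx":{"type":"number"},"ty":{"type":"number"},"tz":{"type":"number"},"twist":{"type":"number"}}}},"gripper":{"type":"number"},"squeeze":{"type":"number"}},"required":["motion"]}

```bash
mkdir -p pics; cat > h.py <<'E'
import numpy as np, cv2
from cell import arm
from scipy.spatial.transform import Rotation as R
def save(im,n,s=1): cv2.imwrite('pics/'+n,cv2.resize(im[:,:,::-1],None,fx=s,fy=s,interpolation=cv2.INTER_CUBIC))
def ray(cam,p,z,c=None):
    c=c or arm.calibration(cam);K=np.array(c['K']);T=np.array(c['T'])
    d=T[:3,:3]@np.linalg.solve(K,[p[0]*512,p[1]*384,1]);o=T[:3,3]
    return o+d*(z-o[2])/d[2]
def proj(cam,P):
    c=arm.calibration(cam);T=np.array(c['T']);q=np.array(c['K'])@(T[:3,:3].T@(np.array(P)-T[:3,3]));return q[:2]/q[2]
E
python3 - <<'E'
from h import *
for c in('top','scene'):
    save(arm.get_image(c),c+'0.png',1.5)
    for q,z in [('tray_a_mid',.025),('tray_a_label',.0485),('pile_spot',0)]:
        for d in arm.place_of(c,q): print(c,q,round(d['conf'],2),np.round(np.array(d['point'])*[512,384]),ray(c,d['point'],z).round(3))
for q in ['glue','magnifier','beaker','cup_a','kabuki','brush','gauge']:
    for d in arm.place_of('top',q): print(q,round(d['conf'],2),ray('top',d['point'],0).round(3))
print({k:np.round(v,3) for k,v in arm.observe().items()}); print(np.round(arm.calibration('wrist')['T'],3))
E
```

```text
top tray_a_mid 0.75 [298. 162.] [ 0.59  -0.041  0.025]
top tray_a_mid 0.56 [175. 292.] [0.206 0.312 0.025]
top tray_a_label 0.96 [281. 185.] [0.515 0.008 0.048]
top tray_a_label 0.79 [145. 301.] [0.181 0.39  0.048]
scene tray_a_mid 0.74 [339. 169.] [0.205 0.294 0.025]
scene tray_a_mid 0.69 [214. 227.] [ 0.604 -0.048  0.025]
scene tray_a_label 0.88 [370. 163.] [0.183 0.397 0.048]
scene tray_a_label 0.66 [239. 208.] [0.532 0.008 0.048]
glue 0.84 [0.554 0.199 0.   ]
magnifier 0.65 [ 0.538 -0.175  0.   ]
magnifier 0.57 [0.523 0.006 0.   ]
beaker 0.72 [0.518 0.004 0.   ]
cup_a 0.8 [ 0.405 -0.164  0.   ]
cup_a 0.66 [0.703 0.256 0.   ]
kabuki 0.86 [ 0.711 -0.278  0.   ]
kabuki 0.52 [0.392 0.213 0.   ]
brush 0.74 [0.404 0.074 0.   ]
brush 0.61 [ 0.541 -0.176  0.   ]
gauge 0.56 [ 0.397 -0.086  0.   ]
{'clock': np.float64(0.75), 'joints': array([ 1.07 ,  0.434,  0.025,  1.573, -0.012,  1.134, -0.075]), 'dq': array([-0.001,  0.   ,  0.001,  0.   ,  0.001,  0.   ,  0.001]), 'joint_efforts': array([-1.0000e-03, -6.6756e+01,  9.8300e-01, -3.1478e+01, -6.1000e-02,
        3.3000e-02,  0.0000e+00]), 'position': array([ 0.242, -0.576,  0.227]), 'ee_rot': array([3.08 , 0.621, 0.   ]), 'force': array([ 0.84 ,  0.46 , -0.171]), 'ft_torque': array([-0.001, -0.039, -0.035]), 'gripper_force': np.float64(0.0), 'width': np.float64(0.999)}
[[ 0.388 -0.881 -0.272  0.317]
 [-0.922 -0.371 -0.113 -0.545]
 [-0.001  0.294 -0.956  0.385]
 [ 0.     0.     0.     1.   ]]
```

View pics/top0.png

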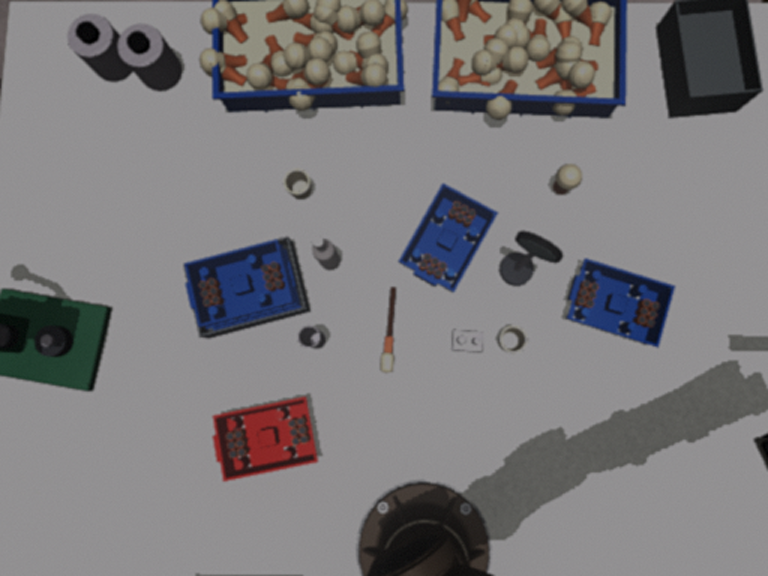

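View pics/scene0.png

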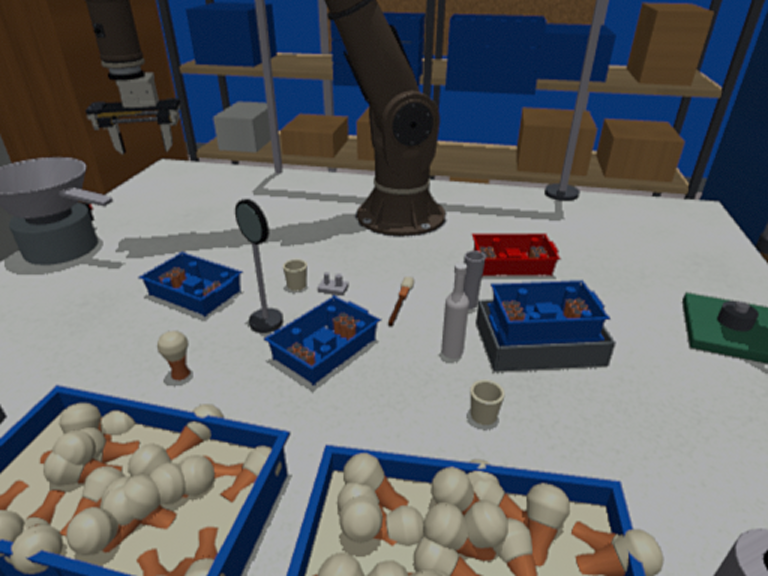

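```bash
cat > fit.py <<'E'
from h import *
from scipy.optimize import minimize
def mask_at(im,px):
    h=cv2.cvtColor(im,cv2.COLOR_RGB2HSV); m=((h[...,0]>105)&(h[...,0]<130)&(h[...,1]>120)&(h[...,2]>35)).astype(np.uint8)
    m=cv2.morphologyEx(m,cv2.MORPH_CLOSE,np.ones((3,3)))
    n,l,s,c=cv2.connectedComponentsWithStats(m)
    ok=[i for i in range(1,n) if s[i,4]>150]
    i=min(ok,key=lambda i:np.hypot(*(c[i]-px)))
    hull=cv2.convexHull(np.argwhere(l==i)[:,::-1].astype(np.int32))
    return hull, s[i]
def fit(views,x0,z0=0,free=False,low=0.):
    """views: list of (hull,calib); x0=[x,y,yaw]"""
    S=8;tg=[]
    for hull,c in views:
        t=np.zeros((384,512),np.uint8);cv2.fillConvexPoly(t,hull,1)
        x,y,w,h=cv2.boundingRect(hull);x-=12;y-=12;w+=24;h+=24
        tg.append((cv2.resize(np.pad(t,30)[y+30:y+30+h,x+30:x+30+w],None,fx=S,fy=S,interpolation=cv2.INTER_NEAREST),x,y,c))
    def pts(p,c):
        z=p[3]*1 if free else z0
        k=.01*(1-low/.05)
        L=np.array([[a*90,b*62,50] for a in(-1,1) for b in(-1,1)]+[[a*(90-k*1e3),b*(62-k*1e3),low*1e3] for a in(-1,1) for b in(-1,1)]+[[96,25,48.5],[96,-25,48.5]])/1e3
        P=R.from_euler('z',p[2]).apply(L)+[p[0],p[1],z]
        T=np.array(c['T']);q=(P-T[:3,3])@T[:3,:3]@np.array(c['K']).T
        return q[:,:2]/q[:,2:]
    def cost(p):
        e=0
        for t,x,y,c in tg:
            q=(pts(p,c)+.5-[x,y])*S  # pixel-centre convention
            m=np.zeros_like(t);cv2.fillConvexPoly(m,cv2.convexHull(q.astype(np.int32)),1)
            e+=(m!=t).sum()/t.sum()
        return e
    n=4 if free else 3;x0=np.array(x0[:n],float)
    sim=np.vstack([x0]+[x0+np.eye(n)[i]*[.01,.01,.1,.01][i] for i in range(n)])
    best=None
    for _ in range(2):
        r=minimize(cost,x0,method='Nelder-Mead',options=dict(initial_simplex=sim,xatol=1e-4,fatol=1e-5,maxiter=400));x0=r.x
        sim=np.vstack([x0]+[x0-np.eye(n)[i]*[.006,.006,.06,.01][i] for i in range(n)])
    return r.x,r.fun,[pts(r.x,c) for _,_,_,c in tg]
E
cat > m1.py <<'E'
from fit import *
ims={c:arm.get_image(c) for c in('top','scene')};cal={c:arm.calibration(c) for c in ims}
T=dict(t1=[(298,159),(216,226)],t2=[(411,202),(128,189)],pile=[(162,190),(365,207)])
im=cv2.resize(ims['top'],None,fx=3,fy=3,interpolation=cv2.INTER_CUBIC)
for n,(a,b) in T.items():
    V=[]
    for c,p in(('top',a),('scene',b)):
        h,s=mask_at(ims[c],p);print(n,c,s);V.append((h,cal[c]))
    g=ray('top',[a[0]/512,a[1]/384],.05,cal['top'])
    d={'t1':(288,188),'t2':(380,203),'pile':(127,194)}[n]
    l=ray('top',[d[0]/512,d[1]/384],.05,cal['top']);yaw=np.arctan2(*(l-g)[1::-1])
    for vs,nm in((V,'both'),(V[:1],'top'),(V[1:],'scene')):
        if n=='pile':
            if nm!='both':continue
            r=fit(vs,[*g[:2],yaw,.04],free=True,low=.03)
        else: r=fit(vs,[*g[:2],yaw])
        print(n,nm,r[0].round(4),round(r[1],3))
        if nm=='both': cv2.polylines(im,[(cv2.convexHull(r[2][0].astype(np.float32))*3).astype(np.int32)],True,(255,255,0),1)
save(im[330:760,330:1130+250][:, :],'fit1.png',.76)
E
python3 m1.py
```

```text
t1 top [ 267  123   64   71 1742]
t1 scene [ 177  197   76   60 2137]
t1 both [ 0.5978 -0.0428  2.6379] 0.087
t1 top [ 0.5977 -0.0404  2.6399] 0.032
t1 scene [ 0.5974 -0.0447  2.6291] 0.028
t2 top [ 378  173   71   58 2066]
t2 scene [  93  168   68   43 1509]
t2 both [ 0.4724 -0.3729  1.2691] 0.072
t2 top [ 0.4728 -0.3716  1.2708] 0.022
t2 scene [ 0.4712 -0.3761  1.2584] 0.028
pile top [ 123  160   77   60 2662]
pile scene [ 325  187   81   44 2595]
pile both [0.4954 0.3515 1.8295 0.0451] 0.45
```

View pics/fit1.png

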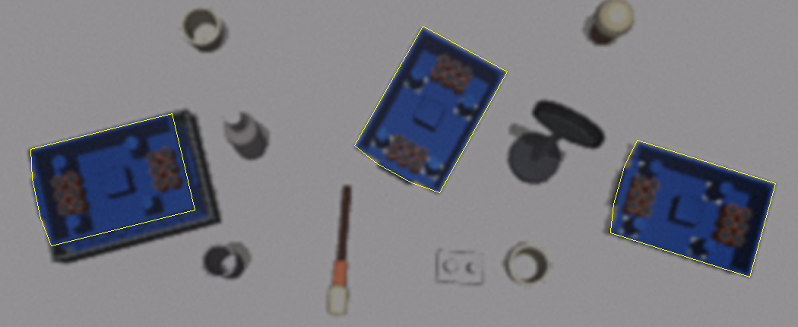

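```bash
cat >> h.py <<'E'
def go(x,y,z,yawy):
    s=arm.observe();r=R.from_rotvec(s['ee_rot']);Y=r.apply([0,1,0]);cy=np.arctan2(Y[1],Y[0])
    tw=-((yawy-cy+np.pi)%(2*np.pi)-np.pi)/(np.pi/2)
    f=r*R.from_euler('z',tw*np.pi/2)
    d=np.array([x,y,z])-s['position']
    print('clock',round(s['clock'],2),'pos',np.round(s['position'],4),'yawy',round(cy,4),'tilt',np.round(r.apply([0,0,1]),4),'q7',round(s['joints'][6],2))
    print('twist',round(tw,4),'then shift',f.inv().apply(d).round(4),' before-twist shift',r.inv().apply(d).round(4))
E
python3 -c "
from h import *
go(.598,-.0425,.36,-.504);print(np.round(arm.calibration('wrist')['K']))"
```

```text
clock 0.85 pos [ 0.2421 -0.5762  0.2268] yawy -1.1731 tilt [ 0.e+00 -1.e-04 -1.e+00] q7 -0.08
twist -0.426 then shift [ 0.6392  0.0539 -0.1333]  before-twist shift [ 0.5348 -0.3542 -0.1333]
[[277.   0. 260.]
 [  0. 277. 195.]
 [  0.   0.   1.]]
```

Call:
{"fn": "move_arm", "kwargs": {
  "motion": [
    {"tz": -0.035,"twist": -0.085},
    {"tz": -0.035,"twist": -0.085},
    {"tz": -0.035,"twist": -0.085},
    {"tz": -0.028,"twist": -0.085},
    {"twist": -0.084},
    {}
  ],
  "gripper": 0.09
}}

```text
invalid input
```

```bash
python3 -c "
from h import *
go(.598,-.0425,.36,-.504)"
```

```text
clock 0.85 pos [ 0.2421 -0.5762  0.2268] yawy -1.1731 tilt [ 0.e+00 -1.e-04 -1.e+00] q7 -0.08
twist -0.426 then shift [ 0.6392  0.0539 -0.1333]  before-twist shift [ 0.5348 -0.3542 -0.1333]
```

Call:
{"fn": "move_arm", "kwargs": {
  "motion": [
    {"tx": 0,"ty": 0,"tz": -0.035,"twist": -0.085},
    {"tx": 0,"ty": 0,"tz": -0.035,"twist": -0.085},
    {"tx": 0,"ty": 0,"tz": -0.035,"twist": -0.085},
    {"tx": 0,"ty": 0,"tz": -0.028,"twist": -0.085},
    {"tx": 0,"ty": 0,"tz": 0,"twist": -0.086}
  ],
  "gripper": 0.09
}}

```text
clock: 1.35
position: [0.2428, -0.5776, 0.3646]
ee_rot: [2.694, 1.601, -0.001]
force: [1.0, 0.2, 0.8]
width: 0.616
gripper_force: 0.0
```

```bash
python3 -c "
from h import *
go(.598,-.0425,.36,-.504);print(arm.observe()['width'])"
```

```text
clock 1.35 pos [ 0.2428 -0.5776  0.3646] yawy -0.4986 tilt [ 0.0033 -0.0066 -1.    ] q7 0.56
twist 0.0035 then shift [0.6401 0.0526 0.0022]  before-twist shift [0.6399 0.056  0.0022]
0.616335408601991
```

Call:
{"fn": "move_arm", "kwargs": {
  "motion": [
    {"tx": 0.05,"ty": 0.004,"tz": 0,"twist": 0},
    {"tx": 0.05,"ty": 0.004,"tz": 0,"twist": 0},
    {"tx": 0.05,"ty": 0.004,"tz": 0,"twist": 0},
    {"tx": 0.05,"ty": 0.004,"tz": 0,"twist": 0},
    {"tx": 0.05,"ty": 0.004,"tz": 0,"twist": 0},
    {"tx": 0.05,"ty": 0.004,"tz": 0,"twist": 0},
    {"tx": 0.05,"ty": 0.004,"tz": 0,"twist": 0},
    {"tx": 0.05,"ty": 0.004,"tz": 0,"twist": 0},
    {"tx": 0.05,"ty": 0.004,"tz": 0,"twist": 0},
    {"tx": 0.05,"ty": 0.004,"tz": 0,"twist": 0},
    {"tx": 0.05,"ty": 0.004,"tz": 0,"twist": 0},
    {"tx": 0.05,"ty": 0.004,"tz": 0,"twist": 0}
  ]
}}

```text
clock: 2.55
position: [0.5736, -0.0739, 0.36]
ee_rot: [2.705, 1.597, 0.0]
force: [0.4, -0.8, -0.3]
width: 0.452
gripper_force: 0.0
```

```bash
cat > m2.py <<'E'
import sys
from fit import *
x,y,yaw,n=float(sys.argv[1]),float(sys.argv[2]),float(sys.argv[3]),sys.argv[4]
c=arm.calibration('wrist');im=arm.get_image('wrist')
h,s=mask_at(im,proj('wrist',[x,y,.05]));print(s)
r=fit([(h,c)],[x,y,yaw]);print(r[0].round(4),round(r[1],4))
cv2.polylines(im,[cv2.convexHull(r[2][0].astype(np.float32)).astype(np.int32)],True,(255,255,0),1)
save(im,n,1)
go(r[0][0],r[0][1],.2,r[0][2]+float(sys.argv[5]))
E
python3 m2.py .598 -.0425 2.638 w1.png 3.14159
```

```text
[ 206   96  114   76 6662]
[ 0.5993 -0.0421  2.639 ] 0.0235
clock 2.6 pos [ 0.5767 -0.0641  0.3594] yawy -0.4944 tilt [ 0.0019  0.0058 -1.    ] q7 -0.59
twist 0.0052 then shift [0.0291 0.0094 0.1596]  before-twist shift [0.0291 0.0097 0.1596]
```

View pics/w1.png

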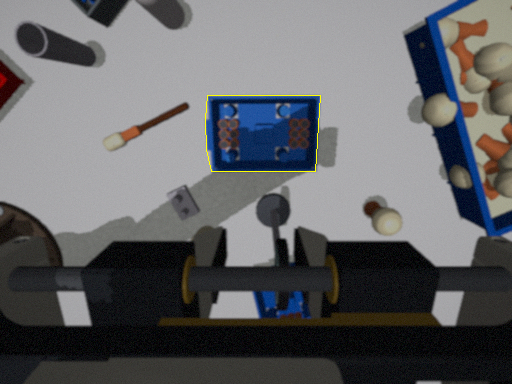

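Call:
{"fn": "move_arm", "kwargs": {
  "motion": [
    {"tx": 0.029,"ty": 0.009,"tz": 0,"twist": 0.005},
    {"tx": 0,"ty": 0,"tz": 0.04,"twist": 0},
    {"tx": 0,"ty": 0,"tz": 0.04,"twist": 0},
    {"tx": 0,"ty": 0,"tz": 0.04,"twist": 0},
    {"tx": 0,"ty": 0,"tz": 0.04,"twist": 0},
    {"tx": 0,"ty": 0,"tz": 0,"twist": 0},
    {"tx": 0,"ty": 0,"tz": 0,"twist": 0}
  ]
}}

```text
clock: 3.3
position: [0.5947, -0.0546, 0.2004]
ee_rot: [-2.711, -1.587, 0.001]
force: [0.7, 0.7, 1.1]
width: 0.452
gripper_force: 0.0
```

```bash
python3 m2.py .5985 -.0425 2.638 w2.png 3.14159
```

```text
[  172   114   168   109 14053]
[ 0.5994 -0.0417  2.6465] 0.0118
clock 3.35 pos [ 0.5957 -0.0544  0.2017] yawy -0.5118 tilt [ 2.1e-03  1.0e-04 -1.0e+00] q7 -0.69
twist -0.0106 then shift [ 0.013  -0.0028  0.0017]  before-twist shift [ 0.0129 -0.003   0.0017]
```

View pics/w2.png

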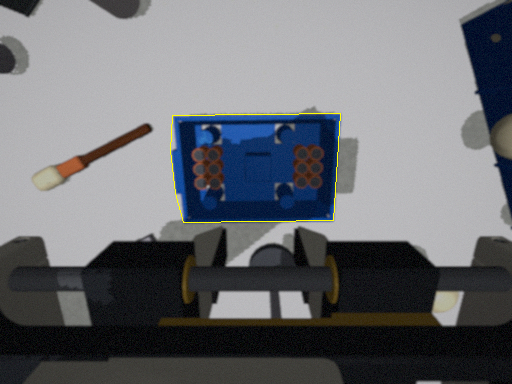

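Call:
{"fn": "move_arm", "kwargs": {
  "motion": [
    {"tx": 0.013,"ty": -0.003,"tz": 0,"twist": -0.011},
    {"tx": 0,"ty": 0,"tz": 0.04,"twist": 0},
    {"tx": 0,"ty": 0,"tz": 0.04,"twist": 0},
    {"tx": 0,"ty": 0,"tz": 0.04,"twist": 0},
    {"tx": 0,"ty": 0,"tz": 0.02,"twist": 0},
    {"tx": 0,"ty": 0,"tz": 0,"twist": 0},
    {"tx": 0,"ty": 0,"tz": 0,"twist": 0}
  ]
}}

```text
clock: 4.05
position: [0.6, -0.0408, 0.0615]
ee_rot: [2.696, 1.611, 0.004]
force: [0.1, -0.5, 0.1]
width: 0.458
gripper_force: 0.0
```

```bash
python3 -c "
from h import *
go(.5994,-.0417,.010,2.6465+np.pi)"
```

```text
clock 4.05 pos [ 0.6    -0.0408  0.0615] yawy -0.4935 tilt [ 2.4e-03  4.0e-04 -1.0e+00] q7 -0.77
twist 0.001 then shift [-0.0012 -0.0001  0.0515]  before-twist shift [-0.0012 -0.0001  0.0515]
```

Call:
{"fn": "move_arm", "kwargs": {
  "motion": [
    {"tx": -0.001,"ty": 0,"tz": 0.02,"twist": 0},
    {"tx": 0,"ty": 0,"tz": 0.016,"twist": 0},
    {"tx": 0,"ty": 0,"tz": 0.015,"twist": 0},
    {"tx": 0,"ty": 0,"tz": 0,"twist": 0},
    {"tx": 0,"ty": 0,"tz": 0,"twist": 0}
  ]
}}

```text
clock: 4.55
position: [0.5987, -0.0424, 0.0097]
ee_rot: [2.697, 1.61, 0.002]
force: [0.1, -0.8, 0.1]
width: 0.459
gripper_force: 0.0
```

Call:
{"fn": "move_arm", "kwargs": {
  "motion": [
    {"tx": 0,"ty": 0,"tz": 0,"twist": 0},
    {"tx": 0,"ty": 0,"tz": 0,"twist": 0},
    {"tx": 0,"ty": 0,"tz": 0,"twist": 0},
    {"tx": 0,"ty": 0,"tz": 0,"twist": 0},
    {"tx": 0,"ty": 0,"tz": 0,"twist": 0}
  ],
  "gripper": 1,
  "squeeze": 30
}}

```text
clock: 5.05
position: [0.5987, -0.0425, 0.0097]
ee_rot: [2.697, 1.61, 0.002]
force: [-1.4, 0.2, 5.5]
width: 0.349
gripper_force: 30.0
```

Call:
{"fn": "move_arm", "kwargs": {
  "motion": [
    {"tx": 0,"ty": 0,"tz": -0.01,"twist": 0},
    {"tx": 0,"ty": 0,"tz": -0.02,"twist": 0},
    {"tx": 0,"ty": 0,"tz": -0.03,"twist": 0},
    {"tx": 0,"ty": 0,"tz": -0.04,"twist": 0},
    {"tx": 0,"ty": 0,"tz": -0.04,"twist": 0},
    {"tx": 0,"ty": 0,"tz": -0.04,"twist": 0},
    {"tx": 0,"ty": 0,"tz": -0.04,"twist": 0},
    {"tx": 0,"ty": 0,"tz": -0.04,"twist": 0},
    {"tx": 0,"ty": 0,"tz": -0.04,"twist": 0},
    {"tx": 0,"ty": 0,"tz": -0.03,"twist": 0},
    {"tx": 0,"ty": 0,"tz": -0.02,"twist": 0}
  ]
}}

```text
clock: 6.15
position: [0.5978, -0.0423, 0.362]
ee_rot: [2.696, 1.61, 0.004]
force: [0.1, 1.0, -3.3]
width: 0.343
gripper_force: 30.0
```

```bash
python3 -c "
from h import *
print(arm.observe()['width'],arm.observe()['force'])
for z in(.07,.1,.13,.16): print(z,ray('top',[162/512,190/384],z),ray('scene',[365/512,207/384],z))
go(.605,.38,.36,1.83)"
```

```text
0.3431788486149525 [ 0.13037029  1.04347235 -3.26652209]
0.07 [0.49516475 0.35009747 0.07      ] [0.48848443 0.35790241 0.07      ]
0.1 [0.49096617 0.34222233 0.1       ] [0.53226895 0.350305   0.1       ]
0.13 [0.4867676  0.33434719 0.13      ] [0.57605347 0.34270759 0.13      ]
0.16 [0.48256902 0.32647205 0.16      ] [0.61983799 0.33511018 0.16      ]
clock 6.15 pos [ 0.5978 -0.0423  0.362 ] yawy -0.4941 tilt [ 0.0026 -0.     -1.    ] q7 -0.64
twist -1.4796 then shift [-0.1152  0.4064  0.002 ]  before-twist shift [ 0.3752 -0.194   0.002 ]
```

Call:
{"fn": "move_arm", "kwargs": {
  "motion": [
    {"tx": 0.035,"ty": -0.018,"tz": 0,"twist": -0.05},
    {"tx": 0.04,"ty": -0.021,"tz": 0,"twist": 0},
    {"tx": 0.043,"ty": -0.022,"tz": 0,"twist": 0},
    {"tx": 0.043,"ty": -0.022,"tz": 0,"twist": 0},
    {"tx": 0.043,"ty": -0.022,"tz": 0,"twist": 0},
    {"tx": 0.043,"ty": -0.022,"tz": 0,"twist": 0},
    {"tx": 0.043,"ty": -0.022,"tz": 0,"twist": 0},
    {"tx": 0.04,"ty": -0.021,"tz": 0,"twist": 0},
    {"tx": 0.03,"ty": -0.015,"tz": 0,"twist": -0.05},
    {"tx": 0,"ty": 0,"tz": 0,"twist": -0.09},
    {"tx": 0,"ty": 0,"tz": 0,"twist": -0.09},
    {"tx": 0,"ty": 0,"tz": 0,"twist": -0.09}
  ]
}}

```text
clock: 7.35
position: [0.5766, 0.3617, 0.3587]
ee_rot: [-2.115, -2.323, 0.002]
force: [-0.1, -0.1, -2.4]
width: 0.347
gripper_force: 30.0
```

Call:
{"fn": "move_arm", "kwargs": {
  "motion": [
    {"tx": 0,"ty": 0,"tz": 0,"twist": -0.09},
    {"tx": 0,"ty": 0,"tz": 0,"twist": -0.09},
    {"tx": 0,"ty": 0,"tz": 0,"twist": -0.09},
    {"tx": 0,"ty": 0,"tz": 0,"twist": -0.09},
    {"tx": 0,"ty": 0,"tz": 0,"twist": -0.09},
    {"tx": 0,"ty": 0,"tz": 0,"twist": -0.09},
    {"tx": 0,"ty": 0,"tz": 0,"twist": -0.09},
    {"tx": 0,"ty": 0,"tz": 0,"twist": -0.09},
    {"tx": 0,"ty": 0,"tz": 0,"twist": -0.09},
    {"tx": 0,"ty": 0,"tz": 0,"twist": -0.09},
    {"tx": 0,"ty": 0,"tz": 0,"twist": -0.09},
    {"tx": 0,"ty": 0,"tz": 0,"twist": -0.08}
  ]
}}

```text
clock: 8.55
position: [0.577, 0.3609, 0.3589]
ee_rot: [0.317, -3.125, 0.001]
force: [-0.5, 0.6, -2.1]
width: 0.341
gripper_force: 30.0
```

```bash
python3 -c "
from h import *
go(.605,.38,.36,1.83)
save(arm.get_image('wrist'),'w3.png',1)"
```

```text
clock 8.55 pos [0.577  0.3609 0.3589] yawy 1.7732 tilt [-4.e-04 -9.e-04 -1.e+00] q7 0.77
twist -0.0362 then shift [-0.0319  0.0113 -0.0011]  before-twist shift [-0.0313  0.0131 -0.0011]
```

View pics/w3.png

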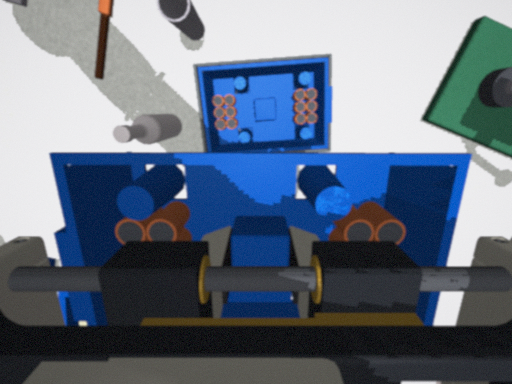

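Call:
{"fn": "move_arm", "kwargs": {
  "motion": [
    {"tx": -0.032,"ty": 0.011,"tz": 0,"twist": -0.036},
    {"tx": 0,"ty": 0,"tz": 0,"twist": 0},
    {"tx": 0,"ty": 0,"tz": 0,"twist": 0}
  ]
}}

```text
clock: 8.9
position: [0.6064, 0.3786, 0.3582]
ee_rot: [0.393, -3.116, 0.0]
force: [-0.7, 0.1, -2.3]
width: 0.345
gripper_force: 30.0
```

```bash
cat > m3.py <<'E'
from fit import *
c=arm.calibration('wrist');im=arm.get_image('wrist')
g=np.array([.494,.349])
h,s=mask_at(im,proj('wrist',[*g,.09]));print(s)
hsv=cv2.cvtColor(im,cv2.COLOR_RGB2HSV);y0=s[1];x0=s[0]
r=fit([(h,c)],[*g,1.83,.04],free=True,low=.045);print('free',r[0].round(4),round(r[1],4))
for z in(.03,.04,.05): q=fit([(h,c)],[*g,1.83],z0=z,low=.045);print(z,q[0].round(4),round(q[1],4))
cv2.polylines(im,[cv2.convexHull(r[2][0].astype(np.float32)).astype(np.int32)],True,(255,255,0),1)
x,y,w,hh=s[:4];save(im[max(0,y-20):y+hh+20,max(0,x-20):x+w+20],'w4.png',4)
go(r[0][0],r[0][1],.25,r[0][2])
E
python3 m3.py
```

```text
[  193    34   137    99 10754]
free [0.4992 0.3519 1.8415 0.0532] 0.0144
0.03 [0.4935 0.3524 1.8449] 0.1003
0.04 [0.496  0.3527 1.8399] 0.0614
0.05 [0.4985 0.3518 1.8438] 0.0209
clock 8.95 pos [0.606  0.3786 0.3587] yawy 1.8225 tilt [-8.e-04 -2.e-04 -1.e+00] q7 0.84
twist -0.0121 then shift [0.11   0.0028 0.1088]  before-twist shift [0.11   0.0007 0.1088]
```

View pics/w4.png

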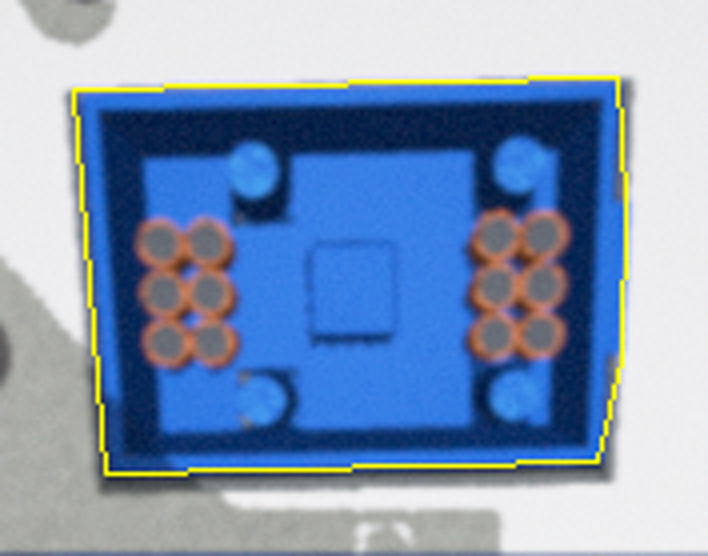

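```bash
python3 - <<'E'
from h import *
print(ray('wrist',[261.3/512,86/384],.087))
# 4 post tops -> centre/yaw
P=[(252,170),(521,164),(265,400),(514,398)]
W=[ray('wrist',[(173+a/4)/512,(14+b/4)/384],.053+.044)[:2] for a,b in P]
print(np.round(W,4)); W=np.array(W)
d=(W[1]+W[3]-W[0]-W[2])/2;print('len',np.hypot(*d),'yaw',np.arctan2(d[1],d[0]),'width',np.hypot(*(W[0]-W[2])),np.hypot(*(W[1]-W[3])));print('centre',W.mean(0)-d/np.hypot(*d)*.012)
go(.4985,.3515,.25,1.8415)
E
```

```text
[0.49795538 0.3532964  0.087     ]
[[0.4707 0.3103]
 [0.4459 0.3992]
 [0.5435 0.3319]
 [0.5203 0.4194]]
len 0.0914323430263788 yaw 1.8372427566363516 width 0.07593375983872741 0.07707334449927612
centre [0.49825857 0.35362174]
clock 8.95 pos [0.606  0.3786 0.3587] yawy 1.8225 tilt [-8.e-04 -2.e-04 -1.e+00] q7 0.84
twist -0.0121 then shift [0.1107 0.0026 0.1088]  before-twist shift [0.1108 0.0005 0.1088]
```

Call:
{"fn": "move_arm", "kwargs": {
  "motion": [
    {"tx": 0.03,"ty": 0,"tz": 0,"twist": -0.011},
    {"tx": 0.04,"ty": 0.001,"tz": 0,"twist": 0},
    {"tx": 0.04,"ty": 0.001,"tz": 0,"twist": 0},
    {"tx": 0,"ty": 0,"tz": 0.04,"twist": 0},
    {"tx": 0,"ty": 0,"tz": 0.04,"twist": 0},
    {"tx": 0,"ty": 0,"tz": 0.04,"twist": 0},
    {"tx": 0,"ty": 0,"tz": 0.04,"twist": 0},
    {"tx": 0,"ty": 0,"tz": 0.03,"twist": 0},
    {"tx": 0,"ty": 0,"tz": 0.015,"twist": 0},
    {"tx": 0,"ty": 0,"tz": 0,"twist": 0},
    {"tx": 0,"ty": 0,"tz": 0,"twist": 0}
  ]
}}

```text
clock: 10.05
position: [0.5001, 0.3522, 0.1553]
ee_rot: [-0.423, 3.112, 0.001]
force: [0.2, -0.1, -2.7]
width: 0.348
gripper_force: 30.0
```

```bash
python3 -c "
from h import *
go(.4995,.3533,.125,1.839);print(arm.observe()['force'])"
```

```text
clock 10.05 pos [0.5001 0.3522 0.1553] yawy 1.8409 tilt [ 0.0012  0.0011 -1.    ] q7 0.62
twist 0.0012 then shift [0.0003 0.0012 0.0303]  before-twist shift [0.0003 0.0012 0.0303]
[ 0.24449449 -0.1357857  -2.66778828]
```

Call:
{"fn": "move_arm", "kwargs": {
  "motion": [
    {"tx": 0,"ty": 0.001,"tz": 0.015,"twist": 0},
    {"tx": 0,"ty": 0,"tz": 0.012,"twist": 0},
    {"tx": 0,"ty": 0,"tz": 0.006,"twist": 0},
    {"tx": 0,"ty": 0,"tz": 0.003,"twist": 0},
    {"tx": 0,"ty": 0,"tz": 0.003,"twist": 0},
    {"tx": 0,"ty": 0,"tz": 0,"twist": 0},
    {"tx": 0,"ty": 0,"tz": 0,"twist": 0}
  ]
}}

```text
clock: 10.75
position: [0.4997, 0.3527, 0.1149]
ee_rot: [-0.424, 3.113, 0.0]
force: [0.2, -0.2, -2.7]
width: 0.343
gripper_force: 30.0
```

Call:
{"fn": "move_arm", "kwargs": {
  "motion": [
    {"tx": 0,"ty": 0,"tz": 0.002,"twist": 0},
    {"tx": 0,"ty": 0,"tz": 0.001,"twist": 0},
    {"tx": 0,"ty": 0,"tz": 0,"twist": 0}
  ]
}}

```text
clock: 11.05
position: [0.4996, 0.3525, 0.1116]
ee_rot: [0.423, -3.113, 0.0]
force: [-0.1, 0.4, -2.1]
width: 0.345
gripper_force: 30.0
```

Call:
{"fn": "move_arm", "kwargs": {
  "motion": [
    {"tx": 0,"ty": 0,"tz": 0.001,"twist": 0},
    {"tx": 0,"ty": 0,"tz": 0.001,"twist": 0},
    {"tx": 0,"ty": 0,"tz": 0,"twist": 0}
  ]
}}

```text
clock: 11.35
position: [0.4995, 0.3524, 0.1095]
ee_rot: [0.424, -3.113, 0.0]
force: [-0.1, 0.2, -2.3]
width: 0.346
gripper_force: 30.0
```

Call:
{"fn": "move_arm", "kwargs": {
  "motion": [
    {"tx": 0,"ty": 0,"tz": 0.001,"twist": 0},
    {"tx": 0,"ty": 0,"tz": 0.001,"twist": 0},
    {"tx": 0,"ty": 0,"tz": 0,"twist": 0}
  ]
}}

```text
clock: 11.65
position: [0.4995, 0.3524, 0.1075]
ee_rot: [0.423, -3.113, 0.0]
force: [-0.2, 0.2, -1.8]
width: 0.345
gripper_force: 30.0
```

Call:
{"fn": "move_arm", "kwargs": {
  "motion": [
    {"tx": 0,"ty": 0,"tz": 0.001,"twist": 0},
    {"tx": 0,"ty": 0,"tz": 0.001,"twist": 0},
    {"tx": 0,"ty": 0,"tz": 0,"twist": 0}
  ]
}}

```text
clock: 11.95
position: [0.4995, 0.3525, 0.1055]
ee_rot: [0.424, -3.113, 0.0]
force: [0.5, 0.2, -1.9]
width: 0.348
gripper_force: 30.0
```

Call:
{"fn": "move_arm", "kwargs": {
  "motion": [
    {"tx": 0,"ty": 0,"tz": 0.001,"twist": 0},
    {"tx": 0,"ty": 0,"tz": 0.001,"twist": 0},
    {"tx": 0,"ty": 0,"tz": 0,"twist": 0}
  ]
}}

```text
clock: 12.25
position: [0.4996, 0.3526, 0.1052]
ee_rot: [-0.423, 3.112, -0.001]
force: [-3.6, -5.3, 12.6]
width: 0.347
gripper_force: 30.0
```

Call:
{"fn": "move_arm", "kwargs": {
  "motion": [
    {"tx": 0,"ty": 0,"tz": -0.001,"twist": 0},
    {"tx": 0,"ty": 0,"tz": 0,"twist": 0}
  ]
}}

```text
clock: 12.45
position: [0.4997, 0.3527, 0.1053]
ee_rot: [-0.423, 3.112, 0.0]
force: [-1.6, -2.2, 5.5]
width: 0.342
gripper_force: 30.0
```

Call:
{"fn": "move_arm", "kwargs": {
  "motion": [
    {"tx": 0,"ty": 0,"tz": 0,"twist": 0},
    {"tx": 0,"ty": 0,"tz": 0,"twist": 0},
    {"tx": 0,"ty": 0,"tz": 0,"twist": 0}
  ],
  "gripper": 0.09
}}

```text
clock: 12.75
position: [0.4996, 0.3526, 0.1045]
ee_rot: [0.424, -3.113, -0.0]
force: [0.1, -0.6, 0.6]
width: 0.454
gripper_force: 0.0
```

Call:
{"fn": "move_arm", "kwargs": {
  "motion": [
    {"tx": 0,"ty": 0,"tz": -0.01,"twist": 0},
    {"tx": 0,"ty": 0,"tz": -0.02,"twist": 0},
    {"tx": 0,"ty": 0,"tz": -0.04,"twist": 0},
    {"tx": 0,"ty": 0,"tz": -0.04,"twist": 0},
    {"tx": 0,"ty": 0,"tz": -0.04,"twist": 0},
    {"tx": 0,"ty": 0,"tz": -0.04,"twist": 0},
    {"tx": 0,"ty": 0,"tz": -0.04,"twist": 0},
    {"tx": 0,"ty": 0,"tz": -0.03,"twist": 0},
    {"tx": -0.04,"ty": 0,"tz": 0,"twist": 0},
    {"tx": 0,"ty": 0,"tz": 0,"twist": 0},
    {"tx": 0,"ty": 0,"tz": 0,"twist": 0}
  ]
}}

```text
clock: 13.85
position: [0.5382, 0.3634, 0.3646]
ee_rot: [0.423, -3.112, -0.001]
force: [-0.7, 0.7, -0.7]
width: 0.454
gripper_force: 0.0
```

```bash
cat > m4.py <<'E'
from fit import *
c=arm.calibration('wrist');im=arm.get_image('wrist')
g=np.array([.4985,.353])
h,s=mask_at(im,proj('wrist',[*g,.14]));print(s)
r=fit([(h,c)],[*g,1.84-np.pi,.096],free=True,low=.045);print('free',r[0].round(4),round(r[1],4))
q=fit([(h,c)],[*g,1.84-np.pi],z0=.096,low=.045);print(q[0].round(4),round(q[1],4))
cv2.polylines(im,[cv2.convexHull(r[2][0].astype(np.float32)).astype(np.int32)],True,(255,255,0),1)
x,y,w,hh=s[:4];save(im[max(0,y-20):y+hh+20,max(0,x-20):x+w+20],'w5.png',3)
go(.472,-.373,.36,-.30);print(arm.observe()['force'])
E
python3 m4.py
```

```text
[  188    90   142    95 10871]
free [ 0.4993  0.3528 -1.3008  0.096 ] 0.0165
[ 0.4994  0.353  -1.3033] 0.0163
clock 13.9 pos [0.5374 0.3635 0.3647] yawy 1.8421 tilt [-1.e-03  3.e-04 -1.e+00] q7 0.79
twist 1.3637 then shift [-0.723   0.1551  0.0046]  before-twist shift [ 0.2604 -0.6921  0.0046]
[-0.53644356  0.3303379  -0.17118417]
```

View pics/w5.png

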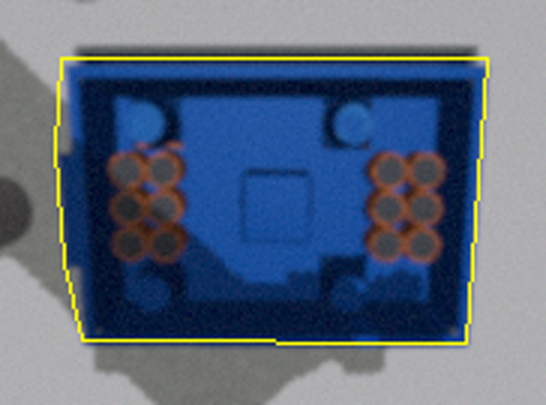

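Call:
{"fn": "move_arm", "kwargs": {
  "motion": [
    {"tx": 0.0165,"ty": -0.044,"tz": 0,"twist": 0},
    {"tx": 0.0165,"ty": -0.044,"tz": 0,"twist": 0},
    {"tx": 0.0165,"ty": -0.044,"tz": 0,"twist": 0},
    {"tx": 0.0165,"ty": -0.044,"tz": 0,"twist": 0},
    {"tx": 0.0165,"ty": -0.044,"tz": 0,"twist": 0},
    {"tx": 0.0165,"ty": -0.044,"tz": 0,"twist": 0},
    {"tx": 0.0165,"ty": -0.044,"tz": 0,"twist": 0},
    {"tx": 0.0165,"ty": -0.044,"tz": 0,"twist": 0},
    {"tx": 0.0165,"ty": -0.044,"tz": 0,"twist": 0},
    {"tx": 0.0165,"ty": -0.044,"tz": 0,"twist": 0},
    {"tx": 0.0165,"ty": -0.044,"tz": 0,"twist": 0},
    {"tx": 0.0165,"ty": -0.044,"tz": 0,"twist": 0}
  ],
  "gripper": 0
}}

```text
clock: 15.1
position: [0.4871, -0.1995, 0.3651]
ee_rot: [0.425, -3.112, 0.002]
force: [0.5, 0.1, 0.4]
width: 0.5
gripper_force: 0.0
```

Call:
{"fn": "move_arm", "kwargs": {
  "motion": [
    {"tx": 0.0165,"ty": -0.044,"tz": 0,"twist": 0},
    {"tx": 0.0165,"ty": -0.044,"tz": 0,"twist": 0},
    {"tx": 0.0165,"ty": -0.044,"tz": 0,"twist": 0.05},
    {"tx": 0,"ty": 0,"tz": 0,"twist": 0.09},
    {"tx": 0,"ty": 0,"tz": 0,"twist": 0.09},
    {"tx": 0,"ty": 0,"tz": 0,"twist": 0.09},
    {"tx": 0,"ty": 0,"tz": 0,"twist": 0.09},
    {"tx": 0,"ty": 0,"tz": 0,"twist": 0.09},
    {"tx": 0,"ty": 0,"tz": 0,"twist": 0.09},
    {"tx": 0,"ty": 0,"tz": 0,"twist": 0.09},
    {"tx": 0,"ty": 0,"tz": 0,"twist": 0.09},
    {"tx": 0,"ty": 0,"tz": 0,"twist": 0.09}
  ]
}}

```text
clock: 16.3
position: [0.4756, -0.3377, 0.365]
ee_rot: [-1.622, -2.69, -0.0]
force: [-0.2, 0.1, 0.1]
width: 0.501
gripper_force: 0.0
```

Call:
{"fn": "move_arm", "kwargs": {
  "motion": [
    {"tx": 0,"ty": 0,"tz": 0,"twist": 0.09},
    {"tx": 0,"ty": 0,"tz": 0,"twist": 0.09},
    {"tx": 0,"ty": 0,"tz": 0,"twist": 0.09},
    {"tx": 0,"ty": 0,"tz": 0,"twist": 0.09},
    {"tx": 0,"ty": 0,"tz": 0,"twist": 0.09},
    {"tx": 0,"ty": 0,"tz": 0,"twist": 0.054},
    {"tx": 0,"ty": 0,"tz": 0,"twist": 0}
  ]
}}

```text
clock: 17.0
position: [0.4757, -0.3377, 0.365]
ee_rot: [-2.53, -1.863, 0.0]
force: [-0.2, -0.1, 0.4]
width: 0.499
gripper_force: 0.0
```

```bash
python3 -c "
from h import *
go(.472,-.373,.22,-.30)"
```

```text
clock 17.0 pos [ 0.4757 -0.3377  0.365 ] yawy -0.3014 tilt [-0.e+00  1.e-04 -1.e+00] q7 0.04
twist -0.0009 then shift [-0.0348  0.0069  0.145 ]  before-twist shift [-0.0348  0.007   0.145 ]
```

Call:
{"fn": "move_arm", "kwargs": {
  "motion": [
    {"tx": -0.035,"ty": 0.007,"tz": 0,"twist": 0},
    {"tx": 0,"ty": 0,"tz": 0.04,"twist": 0},
    {"tx": 0,"ty": 0,"tz": 0.04,"twist": 0},
    {"tx": 0,"ty": 0,"tz": 0.04,"twist": 0},
    {"tx": 0,"ty": 0,"tz": 0.025,"twist": 0},
    {"tx": 0,"ty": 0,"tz": 0,"twist": 0},
    {"tx": 0,"ty": 0,"tz": 0,"twist": 0}
  ]
}}

```text
clock: 17.7
position: [0.4725, -0.374, 0.2206]
ee_rot: [-2.528, -1.865, -0.001]
force: [0.5, 0.3, -0.5]
width: 0.501
gripper_force: 0.0
```

```bash
python3 m2.py .4725 -.373 1.268 w6.png -1.5708
```

```text
[  207    95   109   149 11853]
[ 0.4744 -0.374   1.2703] 0.0298
clock 17.75 pos [ 0.4731 -0.3744  0.2215] yawy -0.2998 tilt [ 1.9e-03 -9.0e-04 -1.0e+00] q7 0.04
twist 0.0004 then shift [0.0007 0.0011 0.0215]  before-twist shift [0.0007 0.0011 0.0215]
```

View pics/w6.png

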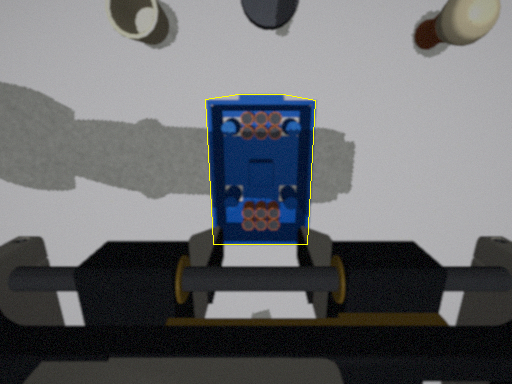

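Call:
{"fn": "move_arm", "kwargs": {
  "motion": [
    {"tx": 0.001,"ty": 0.001,"tz": 0.02,"twist": 0},
    {"tx": 0,"ty": 0,"tz": 0.04,"twist": 0},
    {"tx": 0,"ty": 0,"tz": 0.04,"twist": 0},
    {"tx": 0,"ty": 0,"tz": 0.04,"twist": 0},
    {"tx": 0,"ty": 0,"tz": 0.02,"twist": 0},
    {"tx": 0,"ty": 0,"tz": 0,"twist": 0},
    {"tx": 0,"ty": 0,"tz": 0,"twist": 0}
  ]
}}

```text
clock: 18.45
position: [0.4749, -0.3743, 0.0617]
ee_rot: [2.527, 1.862, 0.002]
force: [-0.5, -0.8, -0.3]
width: 0.5
gripper_force: 0.0
```

```bash
python3 -c "
from h import *
go(.4738,-.3738,.010,1.2703-np.pi/2);print(arm.observe()['force'])"
```

```text
clock 18.45 pos [ 0.4749 -0.3743  0.0617] yawy -0.3008 tilt [ 0.0022 -0.0014 -1.    ] q7 -0.07
twist -0.0002 then shift [ 0.0002 -0.0014  0.0517]  before-twist shift [ 0.0002 -0.0014  0.0517]
[-0.54325665 -0.77286019 -0.34632142]
```

Call:
{"fn": "move_arm", "kwargs": {
  "motion": [
    {"tx": 0,"ty": -0.001,"tz": 0.02,"twist": 0},
    {"tx": 0,"ty": 0,"tz": 0.016,"twist": 0},
    {"tx": 0,"ty": 0,"tz": 0.015,"twist": 0},
    {"tx": 0,"ty": 0,"tz": 0,"twist": 0},
    {"tx": 0,"ty": 0,"tz": 0,"twist": 0}
  ]
}}

```text
clock: 18.95
position: [0.4728, -0.3734, 0.0089]
ee_rot: [-2.529, -1.863, -0.0]
force: [0.7, -0.2, 0.4]
width: 0.497
gripper_force: 0.0
```

Call:
{"fn": "move_arm", "kwargs": {
  "motion": [
    {"tx": 0,"ty": 0,"tz": 0,"twist": 0},
    {"tx": 0,"ty": 0,"tz": 0,"twist": 0},
    {"tx": 0,"ty": 0,"tz": 0,"twist": 0},
    {"tx": 0,"ty": 0,"tz": 0,"twist": 0},
    {"tx": 0,"ty": 0,"tz": 0,"twist": 0}
  ],
  "gripper": 1,
  "squeeze": 30
}}

```text
clock: 19.45
position: [0.4731, -0.3737, 0.0094]
ee_rot: [2.529, 1.862, 0.001]
force: [0.1, -0.1, 5.5]
width: 0.344
gripper_force: 30.0
```

Call:
{"fn": "move_arm", "kwargs": {
  "motion": [
    {"tx": 0,"ty": 0,"tz": -0.01,"twist": 0},
    {"tx": 0,"ty": 0,"tz": -0.02,"twist": 0},
    {"tx": 0,"ty": 0,"tz": -0.03,"twist": 0},
    {"tx": 0,"ty": 0,"tz": -0.04,"twist": 0},
    {"tx": 0,"ty": 0,"tz": -0.04,"twist": 0},
    {"tx": 0,"ty": 0,"tz": -0.04,"twist": 0},
    {"tx": 0,"ty": 0,"tz": -0.04,"twist": 0},
    {"tx": 0,"ty": 0,"tz": -0.04,"twist": 0},
    {"tx": 0,"ty": 0,"tz": -0.04,"twist": 0},
    {"tx": 0,"ty": 0,"tz": -0.03,"twist": 0},
    {"tx": 0,"ty": 0,"tz": -0.02,"twist": 0}
  ]
}}

```text
clock: 20.55
position: [0.4725, -0.373, 0.3616]
ee_rot: [2.528, 1.862, 0.001]
force: [-0.5, 0.3, -2.6]
width: 0.34
gripper_force: 30.0
```

```bash
python3 -c "
from h import *
go(.4993,.353,.36,1.840-np.pi/2);print(arm.observe()['joints'])"
```

```text
clock 20.55 pos [ 0.4725 -0.373   0.3616] yawy -0.3009 tilt [ 0.0016 -0.0011 -1.    ] q7 0.09
twist -0.363 then shift [0.6928 0.2189 0.0008]  before-twist shift [ 0.7013 -0.1896  0.0008]
[ 0.98446405  0.38768332 -0.60158469  1.37273597  0.21769869  1.44520423
  0.09011746]
```

Call:
{"fn": "move_arm", "kwargs": {
  "motion": [
    {"tx": 0.03,"ty": -0.008,"tz": 0,"twist": 0},
    {"tx": 0.04,"ty": -0.011,"tz": 0,"twist": 0},
    {"tx": 0.044,"ty": -0.012,"tz": 0,"twist": 0},
    {"tx": 0.044,"ty": -0.012,"tz": 0,"twist": 0},
    {"tx": 0.044,"ty": -0.012,"tz": 0,"twist": 0},
    {"tx": 0.044,"ty": -0.012,"tz": 0,"twist": 0},
    {"tx": 0.044,"ty": -0.012,"tz": 0,"twist": 0},
    {"tx": 0.044,"ty": -0.012,"tz": 0,"twist": 0},
    {"tx": 0.044,"ty": -0.012,"tz": 0,"twist": 0},
    {"tx": 0.044,"ty": -0.012,"tz": 0,"twist": 0},
    {"tx": 0.044,"ty": -0.012,"tz": 0,"twist": 0},
    {"tx": 0.044,"ty": -0.012,"tz": 0,"twist": 0}
  ]
}}

```text
clock: 21.75
position: [0.4902, 0.1563, 0.3588]
ee_rot: [2.529, 1.862, -0.002]
force: [0.5, -0.2, -2.5]
width: 0.348
gripper_force: 30.0
```

Call:
{"fn": "move_arm", "kwargs": {
  "motion": [
    {"tx": 0.044,"ty": -0.012,"tz": 0,"twist": 0},
    {"tx": 0.044,"ty": -0.012,"tz": 0,"twist": 0},
    {"tx": 0.044,"ty": -0.012,"tz": 0,"twist": 0},
    {"tx": 0.036,"ty": -0.01,"tz": 0,"twist": -0.05},
    {"tx": 0.02,"ty": -0.006,"tz": 0,"twist": -0.08},
    {"tx": 0,"ty": 0,"tz": 0,"twist": -0.09},
    {"tx": 0,"ty": 0,"tz": 0,"twist": -0.09},
    {"tx": 0,"ty": 0,"tz": 0,"twist": -0.05},
    {"tx": 0,"ty": 0,"tz": 0,"twist": 0},
    {"tx": 0,"ty": 0,"tz": 0,"twist": 0}
  ]
}}

```text
clock: 22.75
position: [0.4954, 0.3494, 0.3586]
ee_rot: [-1.913, -2.492, 0.001]
force: [0.3, 0.3, -3.6]
width: 0.348
gripper_force: 30.0
```

```bash
python3 -c "
from h import *
go(.4992,.353,.2,1.840-np.pi/2)"
```

```text
clock 22.75 pos [0.4954 0.3494 0.3586] yawy 0.2617 tilt [-5.e-04 -6.e-04 -1.e+00] q7 -0.78
twist -0.0048 then shift [0.0026 0.0047 0.1586]  before-twist shift [0.0026 0.0047 0.1586]
```

Call:
{"fn": "move_arm", "kwargs": {
  "motion": [
    {"tx": 0.003,"ty": 0.005,"tz": 0,"twist": -0.005},
    {"tx": 0,"ty": 0,"tz": 0.04,"twist": 0},
    {"tx": 0,"ty": 0,"tz": 0.04,"twist": 0},
    {"tx": 0,"ty": 0,"tz": 0.04,"twist": 0},
    {"tx": 0,"ty": 0,"tz": 0.03,"twist": 0},
    {"tx": 0,"ty": 0,"tz": 0.015,"twist": 0},
    {"tx": 0,"ty": 0,"tz": 0.01,"twist": 0},
    {"tx": 0,"ty": 0,"tz": 0,"twist": 0},
    {"tx": 0,"ty": 0,"tz": 0,"twist": 0}
  ]
}}

```text
clock: 23.65
position: [0.5002, 0.3548, 0.1851]
ee_rot: [1.9, 2.502, 0.003]
force: [0.2, -0.4, -1.9]
width: 0.348
gripper_force: 30.0
```

```bash
python3 -c "
from h import *
go(.4992,.353,.16,1.840-np.pi/2);print(arm.observe()['force'])"
```

```text
clock 23.65 pos [0.5002 0.3548 0.1851] yawy 0.2719 tilt [ 0.0014  0.0013 -1.    ] q7 -0.88
twist 0.0017 then shift [-0.0015 -0.0015  0.0251]  before-twist shift [-0.0015 -0.0015  0.0251]
[ 0.24372417 -0.36256664 -1.90158697]
```

Call:
{"fn": "move_arm", "kwargs": {
  "motion": [
    {"tx": -0.001,"ty": -0.001,"tz": 0.01,"twist": 0.001},
    {"tx": 0,"ty": 0,"tz": 0.008,"twist": 0},
    {"tx": 0,"ty": 0,"tz": 0.006,"twist": 0},
    {"tx": 0,"ty": 0,"tz": 0.003,"twist": 0},
    {"tx": 0,"ty": 0,"tz": 0,"twist": 0},
    {"tx": 0,"ty": 0,"tz": 0,"twist": 0}
  ]
}}

```text
clock: 24.25
position: [0.4991, 0.3528, 0.1568]
ee_rot: [-1.902, -2.501, -0.0]
force: [-0.1, -0.9, -2.7]
width: 0.346
gripper_force: 30.0
```

```bash
python3 -c "
from h import *
go(.4992,.353,.151,1.840-np.pi/2);print(arm.observe()['force'])"
```

```text
clock 24.25 pos [0.4991 0.3528 0.1568] yawy 0.2705 tilt [ 0.e+00  2.e-04 -1.e+00] q7 -0.91
twist 0.0008 then shift [0.0001 0.0002 0.0058]  before-twist shift [0.0001 0.0002 0.0058]
[-0.09877587 -0.8896974  -2.72674357]
```

Call:
{"fn": "move_arm", "kwargs": {
  "motion": [
    {"tx": 0,"ty": 0,"tz": 0.002,"twist": 0},
    {"tx": 0,"ty": 0,"tz": 0.002,"twist": 0},
    {"tx": 0,"ty": 0,"tz": 0,"twist": 0}
  ]
}}

```text
clock: 24.55
position: [0.499, 0.3525, 0.1524]
ee_rot: [1.902, 2.501, -0.001]
force: [0.5, 1.4, -3.3]
width: 0.344
gripper_force: 30.0
```

Call:
{"fn": "move_arm", "kwargs": {
  "motion": [
    {"tx": 0,"ty": 0,"tz": 0.001,"twist": 0},
    {"tx": 0,"ty": 0,"tz": 0,"twist": 0}
  ]
}}

```text
clock: 24.75
position: [0.499, 0.3527, 0.1516]
ee_rot: [1.902, 2.501, -0.0]
force: [-0.4, 0.5, -2.8]
width: 0.345
gripper_force: 30.0
```

Call:
{"fn": "move_arm", "kwargs": {
  "motion": [
    {"tx": 0,"ty": 0,"tz": 0.001,"twist": 0},
    {"tx": 0,"ty": 0,"tz": 0,"twist": 0}
  ]
}}

```text
clock: 24.95
position: [0.4991, 0.3528, 0.151]
ee_rot: [1.901, 2.5, 0.0]
force: [-1.3, -0.5, -0.2]
width: 0.347
gripper_force: 30.0
```

Contact is starting at the predicted height (0.151); one more small step.

Call:
{"fn": "move_arm", "kwargs": {
  "motion": [
    {"tx": 0,"ty": 0,"tz": 0.001,"twist": 0},
    {"tx": 0,"ty": 0,"tz": 0,"twist": 0}
  ]
}}

```text
clock: 25.15
position: [0.4991, 0.3528, 0.1509]
ee_rot: [1.901, 2.5, 0.001]
force: [-3.4, -3.9, 8.1]
width: 0.348
gripper_force: 30.0
```

Call:
{"fn": "move_arm", "kwargs": {
  "motion": [
    {"tx": 0,"ty": 0,"tz": 0,"twist": 0},
    {"tx": 0,"ty": 0,"tz": 0,"twist": 0},
    {"tx": 0,"ty": 0,"tz": 0,"twist": 0}
  ],
  "gripper": 0
}}

```text
clock: 25.45
position: [0.4991, 0.3528, 0.1497]
ee_rot: [1.902, 2.501, 0.0]
force: [0.9, 0.7, 0.5]
width: 0.492
gripper_force: 0.0
```

Call:
{"fn": "move_arm", "kwargs": {
  "motion": [
    {"tx": 0,"ty": 0,"tz": -0.01,"twist": 0},
    {"tx": 0,"ty": 0,"tz": -0.02,"twist": 0},
    {"tx": 0,"ty": 0,"tz": -0.04,"twist": 0},
    {"tx": 0,"ty": 0,"tz": -0.04,"twist": 0},
    {"tx": 0,"ty": 0,"tz": -0.04,"twist": 0},
    {"tx": 0,"ty": 0,"tz": -0.04,"twist": 0},
    {"tx": 0,"ty": 0,"tz": -0.04,"twist": 0},
    {"tx": -0.04,"ty": 0,"tz": 0,"twist": 0},
    {"tx": 0,"ty": 0,"tz": 0,"twist": 0},
    {"tx": 0,"ty": 0,"tz": 0,"twist": 0}
  ]
}}

```text
clock: 26.45
position: [0.5102, 0.3132, 0.3802]
ee_rot: [1.904, 2.498, 0.0]
force: [0.7, -0.0, 0.2]
width: 0.505
gripper_force: 0.0
```

```bash
sed -e 's/,.14\]/,.19]/;s/1.84-np.pi/1.84/g;s/\.096/.142/g;s/w5/w7/' m4.py > m5.py; python3 m5.py
```

```text
[  206    58   107   153 12628]
free [0.5004 0.3527 1.844  0.1389] 0.0101
[0.5006 0.3524 1.844 ] 0.0186
clock 26.5 pos [0.5095 0.314  0.3799] yawy 0.27 tilt [-2.e-04  1.e-04 -1.e+00] q7 -0.7
twist 0.3629 then shift [-0.6674  0.1672  0.0199]  before-twist shift [-0.6521 -0.2195  0.0199]
[-0.09825482 -1.19104087  0.62830313]
```

View pics/w7.png

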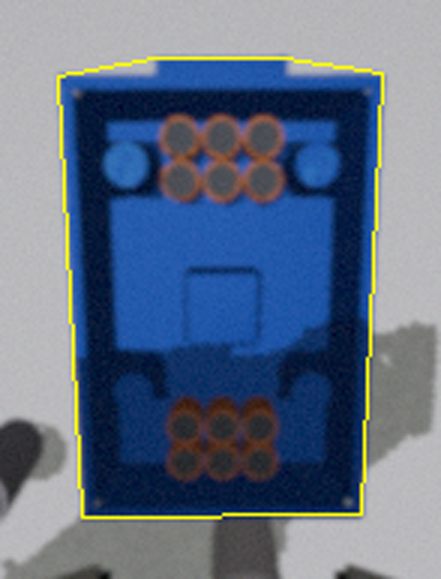

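```bash
python3 -c "
from cell import arm
print(arm.sign_off())"
```

```text
the job is handed in; nothing more can be done
None
```

Both blue trays are on the pile, each turned end for end, and the job is handed in; my last measurements put the upper tray about 1 mm off the lower and 46 mm higher, with nothing else on the bench touched as far as I could tell, but the hand-in returned no verdict.

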